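# Index the jar carousel by one hole

## Task

Bring the white stoneware jar round to the red pointer of the indexing carousel, which is one hole further: with the fingertips in the blue cap press the spring plunger down out of its hole, swing it along the slot to the neighbouring hole that brings the white jar to the pointer, and let it pop fully up in that hole. Do not go on to a further hole, do not touch, lift or tip any jar on the carousel, and leave the mug, bowl and teaspoon where they are. Finish with the robot clear of everything.

Things in the scene. Friction and masses are not known exactly. Their poses are not given: they have to be found in the camera images.
- stand: fixed stand: foot drum 236 mm across and, on the robot's side, a level steel index plate (112 to 164 mm from the axis, top 32 mm high) with a curved slot and five holes at 140 mm radius, 40 degrees (0.698 rad) apart. Origin: on the turntable's upright axis at worktop height; -x points to the middle hole (roughly at the robot), +x to the red pointer on the far side. Its place and yaw vary
- pointer_place (a point): the spot on the turntable's top, 95 mm from the axis along the stand's +x and 42 mm above the worktop, in front of the red pointer (arrow on a steel upright, 165 mm high, 147 mm from the axis). The white jar's centre must come here, within 15 mm
- turntable (a joint): angle (rad) of the round wooden turntable (260 mm across, top 42 mm high) whose short arm carries the plunger 140 mm from the axis. 0 at the start (middle hole); grows anticlockwise from above; other holes at -1.396, -0.698, 0.698, 1.396. Locked to about 0.01 rad while the plunger is up in a hole; pressed, it turns with about 1 N at the plunger and stays where it is left
- plunger (a joint): how far it is pressed down (m): 0 up, locked in a hole; 0.018 bottom. Its collar under the plate is free of the hole at 0.012 or more. Spring: 5 N up at 0, 12 N at the bottom. Let up between holes, the collar presses under the plate (joint about 0.011), slides along it as the table turns, and pops up to 0 at the next hole. It locks firmly only once let up to below 0.005
- cap_floor (a point): centre of the floor of the plunger's blue cap, an open round dish on the turntable's arm in which the fingertips press. Inside 46 mm across, wall 4 mm thick, 18 mm high above the floor; outside 56 mm. The floor is 67 mm above the worktop when the plunger is up. Moves with plunger and turntable
- white_jar: the white square stoneware jar with white lid, 62x62x98 mm, loose on the turntable 95 mm from the axis, one step (40 degrees) to the left or the right of the pointer; origin at the centre of its underside, z up
- red_cap_jar: spice jar with red cap and red-brown label, 45 mm across, 106 mm high, loose on the turntable, in front of the pointer at the start; origin at the centre of its underside
- green_label_jar: spice jar with red cap and green label, 45 mm across, 106 mm high, loose on the turntable, one step to the other side of the pointer from the white jar; origin at the centre of its underside
- mug: white mug, red-brown inside, 87 mm across, 122 mm with the handle, 90 mm high, loose on the worktop to the right; origin under its centre
- bowl: small white bowl with a green band, 115 mm across, 52 mm high, loose on the worktop to the left; origin under its centre
- teaspoon: steel teaspoon, 130 mm long, 11 mm high, loose on the worktop near the robot to the left; origin under its centre

How it is judged:
On the way, in this order (a step that is already met when the one before it is completed fails the run):
1. the fingers press the plunger down clear of the starting hole (value of joint plunger above 0.01 m and contact force between the fingers and plunger above 1 N), for 0.05 s.
2. the turntable is turned to beyond half way to a neighbouring hole ((value of joint turntable above 0.36 rad or value of joint turntable below -0.36 rad)), for 0.05 s.
At the end, for the whole second after the job is handed in: the plunger is up (within 3 mm) in the hole next to the starting one (turntable within 0.03 rad of it), the white jar's centre is within 15 mm of the place at the pointer, all three jars stand upright and at rest on the turntable, and mug, bowl and teaspoon are within 20 mm of where they stood ((value of joint turntable between 0.6681 and 0.7281 rad or value of joint turntable between -0.7281 and -0.6681 rad) and value of joint plunger below 0.003 m and horizontal distance between white_jar and pointer_place below 0.015 m and angle between each of white_jar, red_cap_jar, green_label_jar's own z axis and vertical below 0.1 rad and linear speed of each of white_jar, red_cap_jar, green_label_jar below 0.02 m/s and height (world z) of white_jar between 0.036 and 0.052 m and height (world z) of red_cap_jar between 0.036 and 0.052 m and height (world z) of green_label_jar between 0.036 and 0.052 m and distance of each of mug, bowl, teaspoon from where it was at the start of the episode below 0.02 m); the robot touches nothing.
It fails at once if a jar on the carousel is touched by the robot (contact force between any of the fingers, the arm and white_jar above 0.5 N or contact force between any of the fingers, the arm and red_cap_jar above 0.5 N or contact force between any of the fingers, the arm and green_label_jar above 0.5 N).
It fails at once if a jar on the carousel is lifted (height (world z) of any of white_jar, red_cap_jar, green_label_jar above 0.057 m).
It fails at once if a jar on the carousel tips over (angle between any of white_jar, red_cap_jar, green_label_jar's own z axis and vertical above 0.35 rad).
It fails at once if the turntable is turned on well beyond the next hole (value of joint turntable above 1.1 rad or value of joint turntable below -1.1 rad).
It fails at once if the mug, bowl or teaspoon is moved (distance of any of mug, bowl, teaspoon from where it was at the start of the episode above 0.02 m).
It also fails if it takes over 42 s, if anything falls off the work surface, if the arm or the gripper's body presses on something with over 40 N, if the wrist force passes 120 N, or if a joint passes its speed limit or range.

## Robot

A 7-joint arm with a two-finger parallel gripper is mounted at the origin on the work surface; the furniture and walls round the work are solid. World frame = base frame: x ahead of the robot, y to its left, z up, the work surface at z = 0. Lengths are in m, angles in rad, forces in N, time in s.
With the tool pointing down it reaches from about 0.4 to 0.85 m from the base axis. Payload 4.5 kg.
Tool frame: the origin (TCP) lies at the very end of the fingers, on their centre line; the grasp point (between the pads) lies 19 mm behind it; z points along the fingers, y is the line along which they close (so a half turn about z gives the same grasp; the last joint's range is limited). The gripper opens to 88 mm and grips with 3 to 60 N. Pads are 18 mm wide; open, the fingers measure 123 mm over their backs; the gripper's body (75 mm by 187 mm) begins 45 mm behind the grasp point.
Start: joints at [-1.093, 0.689, -0.195, 1.565, 0.157, 0.902, -0.215], TCP at [0.268, 0.564, 0.239] pointing down, gripper open.
Joint ranges: [-3.01, 3.01], [-0.46, 2.08], [-1.47, 1.51], [0.13, 2.56], [-1, 4.14], [0.04, 2.09], [-2.66, 2.66]. Speed limits (rad/s): [2.57, 2.57, 3.14, 3.14, 3.14, 3.14, 3.14].

## Interface

Orientations are given as a unit quaternion [x, y, z, w].
In Python, from plant import r, eyes, nets gives the robot as it stands.
- The arm moves only by the shell command python3 -m pendant 'ROWS' [FORCE]. ROWS is JSON, a list of rows, each an object of numbers: "claw": the opening, from 0 (shut) to 1 (fully open); "dx", "dy", "dz": the shift along the world's x, y, z in mm; "twist": the turn about the world's z in rad. In form: [{"claw": .., "dx": .., "dy": .., "dz": .., "twist": ..}, ...]. A call has 1 to 8 rows; each row is the pose to reach, as a shift and turn from the pose commanded when the call began; what a row does not reach only later rows make up. A row lasts 1/10 s, in which the tool goes at most 50 mm and 8.59 degrees, less where a joint would pass 70% of its speed; a pose out of reach is approached as far as the arm can. A call with a gripper value outside its range is refused whole. The fingers move at their own pace and stop on an object; FORCE is the grip in N (left out, the last holds). Time passes only in rows, so rows that repeat a pose let the fingers close. It gives the time, the measured TCP pose, the force, the opening and the grip force at its end, in the units of the state.
- r.get_state(): the state, without advancing time (a new reading comes with each control period).
- eyes.snapshot(name): name is "side" or "top"; returns (picture, depth): 400x640x3 uint8, blue, green, red; 400x640 float32, m along the optical axis (not along the pixel's ray), 0 where there is no reading.
- eyes.camera_info(name): a dict with "K" (3x3 intrinsics, pixels), "world_to_cam" (4x4, takes a point from world to camera coordinates). Camera axes: x right, y down, z forward; pixel columns grow to the right and rows downward; lengths in m; the calibration is good to about 2 mm. A picture is of the moment at which its call begins. camera_info takes no time and is no camera call.
- r.finish_job(): hands the job in; it is judged then, once.
Trained networks look in the newest picture that a camera, given by its name, has taken for a name from the list of things; names that differ only in an ending like _2 or _b are one class to them, and where a whole thing is asked for, a point or a joint stands for the part that bears it (a point fixed in the world has none). Each returns a list of dicts, best first, with "confidence" (0 to 1); they miss things now and then, are a little off and sometimes report something else, mostly with a low value. They report only what shows in the picture. A call takes as long as a camera call.
- nets.spot_in(camera, query): "box" ([left, top, width, height] as shares, 0 to 1, of the picture: columns of its width, rows of its height, round what is visible of it).
- nets.place_of(camera, query): "position" ([column, row] as shares, 0 to 1, of the picture: columns of its width, rows of its height: a listed point, or the origin of a listed thing).
The state is a dict: "clock": time; "q": joint angles; "qd": joint speeds; "joint_torque": joint torques, N m; "tool_pos": TCP position; "eef_rot": TCP orientation; "contact_force": force on the tool from outside, world axes, zero at the start; "moment": the same for the moment, N m; "opening": opening from 0.0 (shut) to 1.0 (fully open); "finger_force": force on a finger pad.
Only numpy, scipy, OpenCV 4.12 (cv2) and the standard library are available. Lean on these libraries where they do the work, as an engineer would, in place of code of your own. Each camera call takes 0.05 s, during which the arm holds its last target. There are 200 camera calls.

## Working session

There is one attempt and no reset: what is moved stays moved. The work goes in short steps, Python scripts to look and compute and a shell command to move; the robot and the scene stay as the last step left them, time stands still between calls to the robot, and variables do not carry over. Pictures are saved under pics/ and viewed, at most 10 in all, crops included, and the job is handed in when it is done.

```bash
mkdir -p pics; cat > h.py <<'E'
import numpy as np,cv2
from plant import r,eyes,nets
def ray(cam,u,v,z):
    i=eyes.camera_info(cam);K=np.array(i["K"]);T=np.linalg.inv(np.array(i["world_to_cam"]))
    d=T[:3,:3]@np.linalg.inv(K)@[u,v,1];o=T[:3,3]
    return o+d*(z-o[2])/d[2]
def dep(cam,u,v,D):
    i=eyes.camera_info(cam);K=np.array(i["K"]);T=np.linalg.inv(np.array(i["world_to_cam"]))
    p=np.linalg.inv(K)@[u,v,1]*D[int(v),int(u)];return T[:3,:3]@p+T[:3,3]
E
python3 - <<'E'
from h import *
np.set_printoptions(precision=4,suppress=True)
P={}
for c in("top","side"):
    p,d=eyes.snapshot(c);P[c]=p
    for n,z in(("cap_floor",.067),("stand",0),("pointer_place",.042),("white_jar",.042),("red_cap_jar",.042),("green_label_jar",.042),("mug",0),("bowl",0),("teaspoon",0)):
        for q in nets.place_of(c,n)[:1]:
            u,v=q["position"][0]*640,q["position"][1]*400
            print(c,n,round(q["confidence"],2),round(u),round(v),ray(c,u,v,z),dep(c,u,v,d))
    cv2.imwrite(f"pics/{c}1.png",p)
s=r.get_state();print(s["clock"],s["tool_pos"],s["eef_rot"],s["opening"],s["contact_force"])
E
```

```text
top cap_floor 0.65 277 212 [0.4658 0.1204 0.067 ] [0.4659 0.1205 0.0657]
top stand 0.58 293 167 [0.6025 0.0837 0.    ] [0.5948 0.08   0.0401]
top pointer_place 0.72 300 131 [0.6972 0.0608 0.042 ] [0.6719 0.0548 0.1272]
top white_jar 0.56 313 147 [0.6487 0.0228 0.042 ] [0.6314 0.0205 0.1119]
top red_cap_jar 0.97 297 134 [0.6874 0.0695 0.042 ] [0.6704 0.0648 0.1014]
top green_label_jar 0.65 272 135 [0.6843 0.1404 0.042 ] [0.6629 0.129  0.1176]
top mug 0.58 460 218 [ 0.4514 -0.3915  0.    ] [ 0.4511 -0.3895  0.0054]
top bowl 0.7 183 190 [0.5371 0.405  0.    ] [0.5363 0.4024 0.0067]
top teaspoon 0.54 220 245 [0.3761 0.293  0.    ] [0.3761 0.2928 0.0009]
side cap_floor 0.51 296 177 [0.4428 0.128  0.067 ] [0.4436 0.1059 0.0765]
side stand 0.9 340 196 [0.6058 0.091  0.    ] [0.6005 0.0188 0.0351]
side pointer_place 0.97 362 189 [0.6851 0.0589 0.042 ] [ 0.6744 -0.0218  0.0797]
side white_jar 0.87 351 196 [0.6394 0.002  0.042 ] [ 0.6386 -0.0055  0.0456]
side red_cap_jar 0.49 362 185 [0.6892 0.0897 0.042 ] [ 0.6752 -0.017   0.0908]
side mug 0.84 296 273 [ 0.4505 -0.3835  0.    ] [ 0.4522 -0.4164  0.0239]
side bowl 0.72 316 167 [0.5239 0.3891 0.    ] [0.5235 0.3605 0.0115]
side teaspoon 0.51 278 177 [0.3636 0.2875 0.    ] [ 0.3635  0.2889 -0.0006]
1.0 [0.2683 0.5645 0.2388] [ 0.2201  0.9755  0.0001 -0.    ] 0.9978938967938186 [-0.2009  0.3516  0.2705]
```

View pics/top1.png

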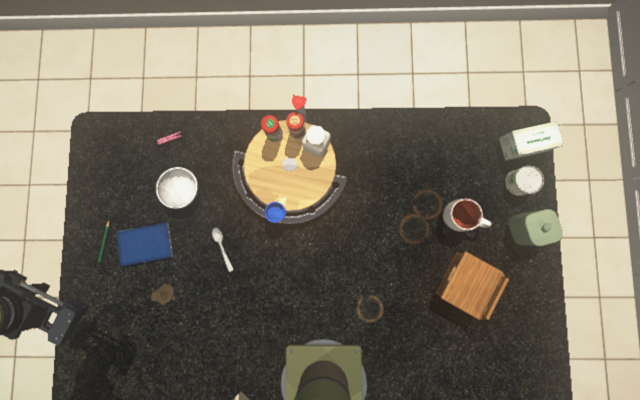

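View pics/side1.png

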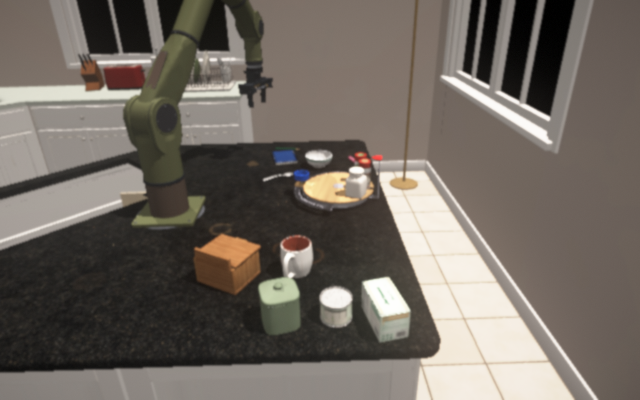

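The top view shows the blue cap at (276,212), the white jar at (316,138) to the right of the red pointer (298,101), and the green jar to the left. The turntable must therefore turn anticlockwise (+0.698), which takes the cap towards -y. Next I'll refine the axis and cap positions using the depth image.

```bash
cat > m.py <<'E'
from h import *
np.set_printoptions(precision=4,suppress=True)
def cloud(c="top"):
    p,d=eyes.snapshot(c);i=eyes.camera_info(c);K=np.array(i["K"]);T=np.linalg.inv(np.array(i["world_to_cam"]))
    v,u=np.mgrid[:400,:640];X=np.stack([(u-K[0,2])/K[0,0]*d,(v-K[1,2])/K[1,1]*d,d],-1)@T[:3,:3].T+T[:3,3]
    X[d==0]=9;return p,cv2.cvtColor(p,cv2.COLOR_BGR2HSV),X
def blue(p,h,X,c0=(.466,.12)):
    m=(h[...,0]>100)&(h[...,0]<130)&(h[...,1]>120)&(np.hypot(X[...,0]-c0[0],X[...,1]-c0[1])<.06)&(X[...,2]>.04)
    return X[m],m
E
python3 - <<'E'
from m import *
p,h,X=cloud()
B,m=blue(p,h,X)
R=B[B[:,2]>.078];print("rim",len(R),R[:,2].mean(),cv2.minEnclosingCircle(R[:,:2].astype(np.float32)))
F=B[B[:,2]<.074];print("floor",len(F),F.mean(0))
v,u=np.nonzero(m);print("blue px",u.mean(),v.mean(),u.min(),u.max(),v.min(),v.max(),ray("top",u.mean(),v.mean(),.08))
W=X[(abs(X[...,2]-.042)<.006)&(np.hypot(X[...,0]-.6,X[...,1]-.085)<.15)&(h[...,0]<25)&(h[...,1]>70)&(h[...,2]>100)]
print("disc",len(W),cv2.minEnclosingCircle(W[:,:2].astype(np.float32)),W[:,2].mean())
cv2.imwrite("pics/crop1.png",cv2.resize(p[80:240,220:360],None,fx=4,fy=3.75,interpolation=cv2.INTER_CUBIC))
E
```

```text
rim 72 0.08351941307913056 ((0.4642280340194702, 0.12370657920837402), 0.0276669729501009)
floor 195 [0.4622 0.1252 0.066 ]
blue px 274.7011070110701 213.52029520295204 265 285 203 222 [0.4607 0.1245 0.08  ]
disc 5033 ((0.6082755327224731, 0.08692648261785507), 0.1371178776025772) 0.04093245286023925
```

View pics/crop1.png

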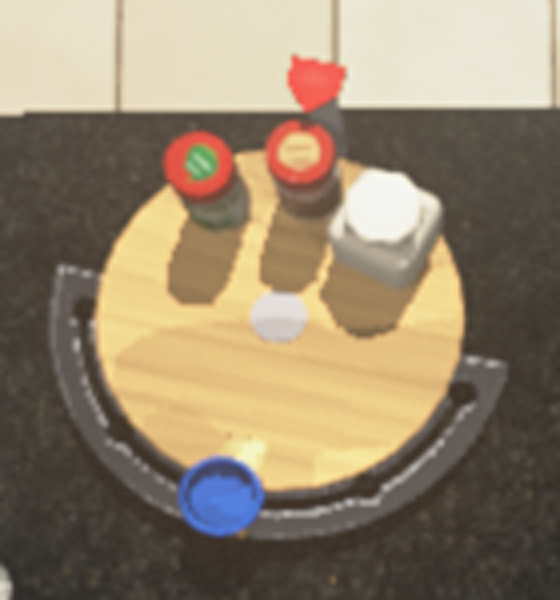

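The crop confirms the layout, with the cap at crop (221,496) and the hub at (279,316). The cap measures (0.463, 0.124). I'm moving over it now with the fingers shut.

```bash
python3 -m pendant '[{"claw":0,"dx":20,"dy":-44,"dz":0,"twist":0},{"claw":0,"dx":39,"dy":-88,"dz":0,"twist":0},{"claw":0,"dx":59,"dy":-132,"dz":0,"twist":0},{"claw":0,"dx":78,"dy":-176,"dz":0,"twist":0},{"claw":0,"dx":98,"dy":-220,"dz":0,"twist":0},{"claw":0,"dx":117,"dy":-264,"dz":0,"twist":0},{"claw":0,"dx":137,"dy":-308,"dz":0,"twist":0},{"claw":0,"dx":156,"dy":-352,"dz":0,"twist":0}]' 20
python3 - <<'E'
from m import *
print(ray("top",289.75,164.3,.045), r.get_state()["tool_pos"])
E
```

```text
clock: 1.85
tool_pos: [0.4252, 0.2108, 0.239]
eef_rot: [0.22, 0.975, 0.0, 0.0]
contact_force: [0.7, 0.1, -0.1]
opening: 0.299
finger_force: 0.0
[0.6002 0.0885 0.045 ] [0.4252 0.2108 0.239 ]
```

```bash
python3 -m pendant '[{"claw":0,"dx":20,"dy":-44,"dz":0,"twist":0},{"claw":0,"dx":38,"dy":-87,"dz":0,"twist":0},{"claw":0,"dx":38,"dy":-87,"dz":-45,"twist":0},{"claw":0,"dx":38,"dy":-87,"dz":-90,"twist":0},{"claw":0,"dx":38,"dy":-87,"dz":-120,"twist":0},{"claw":0,"dx":38,"dy":-87,"dz":-120,"twist":0},{"claw":0,"dx":38,"dy":-87,"dz":-120,"twist":0}]'
python3 - <<'E'
from m import *
for c in("side","top"):
    p,h,X=cloud(c)
    print(c,[ (q["confidence"],ray(c,q["position"][0]*640,q["position"][1]*400,.067)) for q in nets.place_of(c,"cap_floor")[:1]])
    if c=="side": cv2.imwrite("pics/s2.png",cv2.resize(p[110:220,240:380],None,fx=5,fy=5,interpolation=cv2.INTER_CUBIC))
    else: cv2.imwrite("pics/t2.png",cv2.resize(p[150:270,220:360],None,fx=5,fy=5,interpolation=cv2.INTER_CUBIC))
E
```

```text
clock: 2.55
tool_pos: [0.4625, 0.1257, 0.1191]
eef_rot: [0.22, 0.976, -0.0, -0.0]
contact_force: [0.2, -0.5, -0.4]
opening: 0.002
finger_force: 0.0
side [(0.7, array([0.4471, 0.1438, 0.067 ]))]
top []
```

View pics/s2.png

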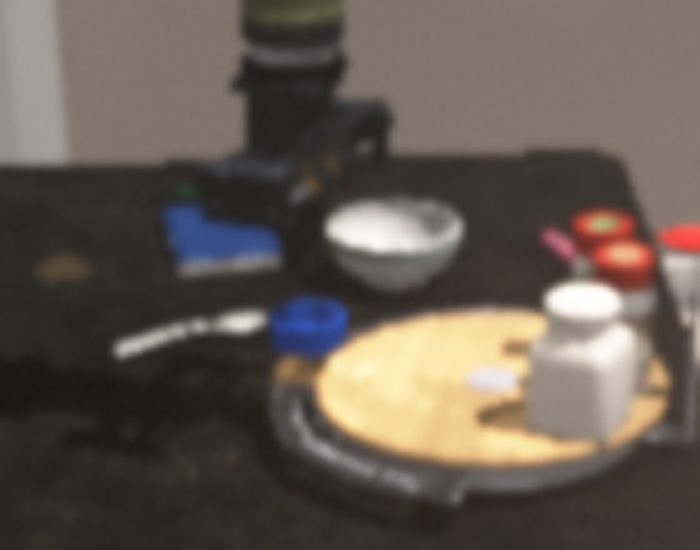

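View pics/t2.png

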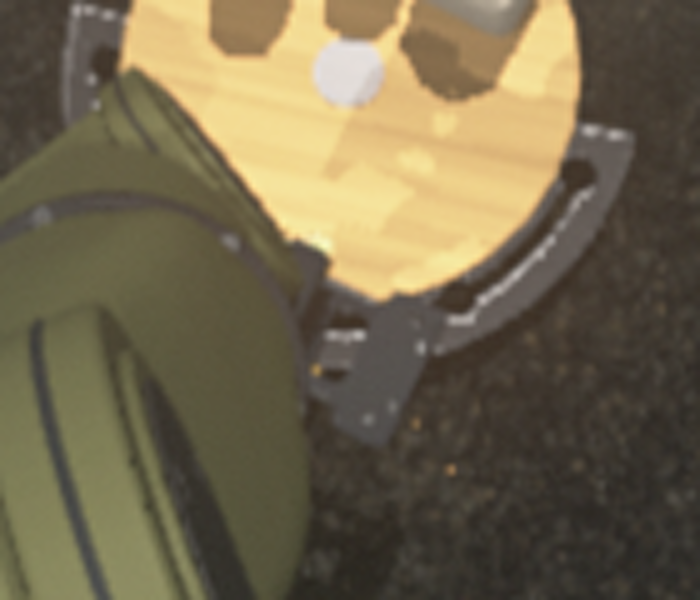

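The side view shows the closed fingertips (crop about (310,275)) directly over the blue cap (310,325), and the top view is hidden by the arm. I'm going down in steps until there is contact, watching the force. The floor is at z 0.067 and the rim at 0.085.

```bash
python3 - <<'E'
from m import *
p,h,X=cloud("side");B,m=blue(p,h,X,(.463,.124));m=m.astype(np.uint8)
v,u=np.nonzero(m);print("blue",u.min(),u.max(),v.min(),v.max())
i=eyes.camera_info("side");K=np.array(i["K"]);T=np.array(i["world_to_cam"])
def pr(P): a=K@(T@np.r_[P,1])[:3];return a[:2]/a[2]
Q=[pr([.463+.028*np.cos(a),.124+.028*np.sin(a),z]) for a in np.linspace(0,6.28,60) for z in(.065,.085)]
print("pred",np.min(Q,0),np.max(Q,0))
E
python3 -m pendant '[{"claw":0,"dx":0,"dy":-1,"dz":-20,"twist":0},{"claw":0,"dx":0,"dy":-1,"dz":-35,"twist":0},{"claw":0,"dx":0,"dy":-1,"dz":-35,"twist":0}]'
```

```text
blue 294 308 170 179
pred [293.4978 169.5801] [308.6533 180.3694]
clock: 3.1
tool_pos: [0.4619, 0.1244, 0.0833]
eef_rot: [0.22, 0.976, -0.0, -0.0]
contact_force: [-0.2, 0.6, 0.2]
opening: 0.006
finger_force: 0.0
```

The side prediction matches the measured cap and the tips are below the rim without contact, so I'm pressing.

```bash
python3 -m pendant '[{"claw":0,"dx":1,"dy":0,"dz":-10,"twist":0},{"claw":0,"dx":1,"dy":0,"dz":-18,"twist":0},{"claw":0,"dx":1,"dy":0,"dz":-25,"twist":0},{"claw":0,"dx":1,"dy":0,"dz":-32,"twist":0},{"claw":0,"dx":1,"dy":0,"dz":-32,"twist":0},{"claw":0,"dx":1,"dy":0,"dz":-32,"twist":0}]'
```

```text
clock: 3.7
tool_pos: [0.4643, 0.1248, 0.0523]
eef_rot: [0.22, 0.975, 0.001, 0.001]
contact_force: [1.0, 0.0, 9.5]
opening: 0.005
finger_force: 5.0
```

```bash
python3 -m pendant '[{"claw":0,"dx":-1,"dy":-5,"dz":-1.5,"twist":0},{"claw":0,"dx":-2,"dy":-10,"dz":-1.5,"twist":0},{"claw":0,"dx":-3,"dy":-16,"dz":-1.5,"twist":0},{"claw":0,"dx":-4,"dy":-22,"dz":-1.5,"twist":0},{"claw":0,"dx":-4,"dy":-28,"dz":-1.5,"twist":0},{"claw":0,"dx":-5,"dy":-35,"dz":-1.5,"twist":0},{"claw":0,"dx":-5,"dy":-42,"dz":-1.5,"twist":0},{"claw":0,"dx":-4,"dy":-49,"dz":-1.5,"twist":0}]'
```

```text
clock: 4.5
tool_pos: [0.4611, 0.0764, 0.0512]
eef_rot: [0.22, 0.976, 0.001, 0.002]
contact_force: [0.6, 1.5, 10.0]
opening: 0.007
finger_force: 5.4
```

```bash
python3 -m pendant '[{"claw":0,"dx":1,"dy":-6,"dz":0,"twist":0},{"claw":0,"dx":2,"dy":-12,"dz":0,"twist":0},{"claw":0,"dx":3,"dy":-18,"dz":0,"twist":0},{"claw":0,"dx":4,"dy":-24,"dz":0,"twist":0},{"claw":0,"dx":6,"dy":-29,"dz":0,"twist":0},{"claw":0,"dx":6,"dy":-29,"dz":0,"twist":0},{"claw":0,"dx":6,"dy":-29,"dz":4,"twist":0},{"claw":0,"dx":6,"dy":-29,"dz":8,"twist":0}]'
python3 - <<'E'
from m import *
p,h,X=cloud("side");B,m=blue(p,h,X,(.466,.046))
v,u=np.nonzero(m);print("blue",u.min(),u.max(),v.min(),v.max(),B.mean(0))
i=eyes.camera_info("side");K=np.array(i["K"]);T=np.array(i["world_to_cam"])
from scipy.optimize import minimize_scalar
def pr(P): a=K@(T@np.r_[P,1])[:3];return a[:2]/a[2]
for dg in(26,28,30,32,34,36,40):
    t=np.deg2rad(165.2+dg);c=np.array([.6+.1405*np.cos(t),.0885+.1405*np.sin(t)])
    Q=[pr([c[0]+.028*np.cos(a),c[1]+.028*np.sin(a),z]) for a in np.linspace(0,6.28,60) for z in(.054,.074)]
    print(dg,c,np.min(Q,0),np.max(Q,0))
E
```

```text
clock: 5.3
tool_pos: [0.4663, 0.0466, 0.0587]
eef_rot: [0.22, 0.975, 0.0, 0.001]
contact_force: [-0.3, 0.3, 0.1]
opening: 0.004
finger_force: 0.0
blue 287 307 152 191 [0.4631 0.0294 0.0702]
26 [0.4622 0.0612] [292.9486 178.8644] [308.6166 190.2775]
28 [0.4632 0.0564] [293.2004 179.3799] [308.9105 190.8397]
30 [0.4644 0.0517] [293.5003 179.8926] [309.252 191.399]
32 [0.4658 0.047 ] [293.8484 180.402 ] [309.6413 191.9548]
34 [0.4673 0.0423] [294.2447 180.9072] [310.078  192.5063]
36 [0.469  0.0377] [294.6889 181.4076] [310.5621 193.0526]
40 [0.4729 0.0287] [295.7206 182.3912] [311.6713 194.1269]
```

```bash
python3 -m pendant '[{"claw":0,"dx":1,"dy":-4,"dz":0,"twist":0},{"claw":0,"dx":2,"dy":-8,"dz":0,"twist":0},{"claw":0,"dx":4,"dy":-12,"dz":0,"twist":0},{"claw":0,"dx":5,"dy":-15,"dz":0,"twist":0},{"claw":0,"dx":6,"dy":-17,"dz":0,"twist":0},{"claw":0,"dx":6,"dy":-17,"dz":0,"twist":0}]'
```

```text
clock: 5.95
tool_pos: [0.4728, 0.0308, 0.0582]
eef_rot: [0.219, 0.976, 0.002, 0.001]
contact_force: [2.2, 2.5, 2.2]
opening: 0.004
finger_force: 1.7
```

```bash
python3 -m pendant '[{"claw":0,"dx":0,"dy":-2,"dz":0,"twist":0},{"claw":0,"dx":0,"dy":-3,"dz":0,"twist":0},{"claw":0,"dx":0,"dy":-3,"dz":0,"twist":0}]'
```

```text
clock: 6.25
tool_pos: [0.4744, 0.0268, 0.0589]
eef_rot: [0.22, 0.975, 0.001, 0.003]
contact_force: [4.0, 0.6, 8.1]
opening: 0.004
finger_force: 6.0
```

An upward force of 8 N at an 8 mm press fits the spring law, so the plunger has popped into the hole. I'm easing up and out vertically.

```bash
python3 -m pendant '[{"claw":0,"dx":1,"dy":1,"dz":3,"twist":0},{"claw":0,"dx":1,"dy":1,"dz":6,"twist":0},{"claw":0,"dx":1,"dy":1,"dz":10,"twist":0},{"claw":0,"dx":1,"dy":1,"dz":13,"twist":0},{"claw":0,"dx":1,"dy":1,"dz":13,"twist":0}]'
```

```text
clock: 6.75
tool_pos: [0.4709, 0.0272, 0.0712]
eef_rot: [0.22, 0.975, -0.001, -0.001]
contact_force: [0.0, -0.2, -0.1]
opening: 0.007
finger_force: 0.0
```

Now clear of contact, I'm lifting up and away to the side to look.

```bash
python3 -m pendant '[{"claw":0,"dx":0,"dy":0,"dz":30,"twist":0},{"claw":0,"dx":0,"dy":0,"dz":80,"twist":0},{"claw":0,"dx":0,"dy":0,"dz":130,"twist":0},{"claw":0,"dx":0,"dy":0,"dz":180,"twist":0},{"claw":0,"dx":0,"dy":50,"dz":190,"twist":0},{"claw":0,"dx":-10,"dy":100,"dz":190,"twist":0},{"claw":0,"dx":-20,"dy":150,"dz":190,"twist":0},{"claw":0,"dx":-40,"dy":195,"dz":190,"twist":0}]'
python3 -m pendant '[{"claw":0,"dx":-20,"dy":45,"dz":0,"twist":0},{"claw":0,"dx":-40,"dy":90,"dz":0,"twist":0},{"claw":0,"dx":-60,"dy":135,"dz":0,"twist":0},{"claw":0,"dx":-80,"dy":180,"dz":0,"twist":0},{"claw":0,"dx":-80,"dy":180,"dz":0,"twist":0},{"claw":0,"dx":-80,"dy":180,"dz":0,"twist":0}]'
python3 - <<'E'
from m import *
p,h,X=cloud()
B,m=blue(p,h,X,(.472,.028))
R=B[B[:,2]>.078];F=B[B[:,2]<.074]
print("rim",len(R),R[:,2].mean(),cv2.minEnclosingCircle(R[:,:2].astype(np.float32)));print("floor",len(F),F.mean(0))
for n in("white_jar","red_cap_jar","green_label_jar"):
    for q in nets.place_of("top",n)[:1]: print(n,q["confidence"],ray("top",q["position"][0]*640,q["position"][1]*400,.042))
cv2.imwrite("pics/crop3.png",cv2.resize(p[80:240,220:360],None,fx=4,fy=3.75,interpolation=cv2.INTER_CUBIC))
E
```

```text
clock: 7.55
tool_pos: [0.4326, 0.2221, 0.2609]
eef_rot: [0.221, 0.975, -0.0, -0.0]
contact_force: [0.7, 0.5, 0.7]
opening: 0.007
finger_force: 0.0
clock: 8.15
tool_pos: [0.3516, 0.4006, 0.2604]
eef_rot: [0.218, 0.976, -0.001, -0.001]
contact_force: [-0.7, -0.3, 0.1]
opening: 0.006
finger_force: 0.0
rim 62 0.08382266433745407 ((0.47369834780693054, 0.02933945506811142), 0.02687736228108406)
floor 199 [0.4714 0.0306 0.0657]
white_jar 0.81 [0.6847 0.0699 0.042 ]
red_cap_jar 0.62 [0.6869 0.1296 0.042 ]
green_label_jar 0.77 [0.6387 0.1776 0.042 ]
```

View pics/crop3.png

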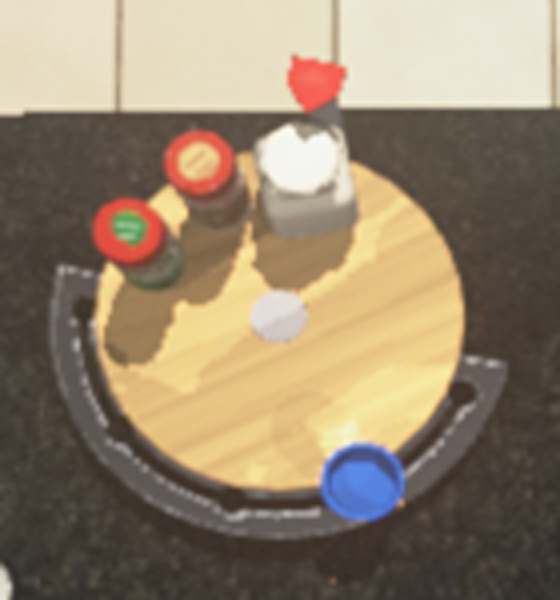

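The white jar (crop (300,160)) stands in front of the red pointer (316,82). The cap (363,482) is one hole on, and its rim and floor are at the same heights as at the start, so the plunger is fully up. The robot is clear, so I'm handing in.

```bash
python3 -c "
from plant import r
print(r.finish_job())"
```

```text
the job is handed in; nothing more can be done
None
```

I turned the carousel one hole anticlockwise, so the white jar now stands at the red pointer with the plunger fully up and the robot clear. I handed the job in at about 8 s on the clock, and no verdict came back.

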